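# Pack the spice gift crate and block its gaps

### The job

Pack the narrow wooden gift crate for the road: take the three loose glass spice jars from the front of the worktop (the set against the wall stays) and stand each upright on the crate floor, centred behind the label clip that has the colour of its contents, without dropping it. When all three are in, fill the two gaps left in the row with the cork blocks, upright, each centred in the gap that it fits (short block in the one-jar gap, long block in the two-jar gap), so that nothing can shift.

Things in the scene. Friction and masses are not known exactly. Their poses are not given: they have to be found in the camera images.
- spice_jar_1: Glass spice jar with reddish-brown contents and a dark brown wooden stopper, 96 mm high. Body 41 mm in diameter from the underside up to 78 mm, stopper 35 mm in diameter above that (the clear glass between contents and stopper hardly shows); about 0.11 kg. Origin: centre of the underside, z up the axis. Grip the body just below the stopper.
- spice_jar_2: Glass spice jar with olive-green contents and a dark brown wooden stopper, 96 mm high. Body 41 mm in diameter from the underside up to 78 mm, stopper 35 mm in diameter above that (the clear glass between contents and stopper hardly shows); about 0.11 kg. Origin: centre of the underside, z up the axis. Grip the body just below the stopper.
- spice_jar_3: Glass spice jar with mustard-yellow contents and a dark brown wooden stopper, 96 mm high. Body 41 mm in diameter from the underside up to 78 mm, stopper 35 mm in diameter above that (the clear glass between contents and stopper hardly shows); about 0.11 kg. Origin: centre of the underside, z up the axis. Grip the body just below the stopper.
- block_short: Short cork block, 44 x 44 mm and 72 mm high, 0.05 kg; stands upright. Origin: centre of the underside, z up (square, so every quarter turn is alike).
- block_long: Long cork block, 44 x 90 mm and 72 mm high, 0.09 kg; stands upright. Origin: centre of the underside, z up, the 90 mm side along its y axis. Grip it across the 44 mm.
- crate: Fixed open pine crate, one lane 56 mm wide (x), 300 long (y), no partitions; floor top 8 mm up, sides 42 high, ends 60. Origin: centre of underside; +x across the lane away from the clips, y along it. Six jar places, centres at y = +125, +75, +25, -25, -75, -125 mm, x = 0. Clips mark +125, +25, -25, in any colour order. Gaps: one place, middle at y = +75; two places, middle at y = -100.
- clip_red: Fixed label clip on the front side of the crate, a black plate with a sloped reddish-brown card (31 x 25 mm): the place of the jar with reddish-brown contents. Origin: on the outer face of the crate's front slat, 30 mm above the worktop; axes parallel to the crate's. The jar's place is straight behind it: its centre lies 37 mm along the clip's +x, on the crate's lane.
- clip_green: Fixed label clip on the front side of the crate, a black plate with a sloped olive-green card (31 x 25 mm): the place of the jar with olive-green contents. Origin: on the outer face of the crate's front slat, 30 mm above the worktop; axes parallel to the crate's. The jar's place is straight behind it: its centre lies 37 mm along the clip's +x, on the crate's lane.
- clip_yellow: Fixed label clip on the front side of the crate, a black plate with a sloped mustard-yellow card (31 x 25 mm): the place of the jar with mustard-yellow contents. Origin: on the outer face of the crate's front slat, 30 mm above the worktop; axes parallel to the crate's. The jar's place is straight behind it: its centre lies 37 mm along the clip's +x, on the crate's lane.
Mind the look-alikes: they are no part of the job. What is shaped like the spice_jar_1 but turquoise is not meant. What is shaped like the block_long but blue is not meant.

How it is judged:
On the way, in this order (a step that is already met when the one before it is completed fails the run):
1. the three jars stand on the crate floor, each behind the clip of its colour (y of spice_jar_1 in the frame of clip_red between -0.013 and 0.013 m and x of spice_jar_1 in the frame of crate between -0.012 and 0.012 m and z of spice_jar_1 in the frame of crate between 0.002 and 0.014 m and angle between each of spice_jar_1, spice_jar_2, spice_jar_3's own z axis and vertical below 0.12 rad and y of spice_jar_2 in the frame of clip_green between -0.013 and 0.013 m and x of spice_jar_2 in the frame of crate between -0.012 and 0.012 m and z of spice_jar_2 in the frame of crate between 0.002 and 0.014 m and y of spice_jar_3 in the frame of clip_yellow between -0.013 and 0.013 m and x of spice_jar_3 in the frame of crate between -0.012 and 0.012 m and z of spice_jar_3 in the frame of crate between 0.002 and 0.014 m), for 0.2 s.
2. both cork blocks stand in their gaps (y of block_short in the frame of crate between 0.062 and 0.088 m and x of block_short in the frame of crate between -0.012 and 0.012 m and z of block_short in the frame of crate between 0.002 and 0.014 m and angle between each of block_short, block_long's own z axis and vertical below 0.12 rad and y of block_long in the frame of crate between -0.113 and -0.087 m and x of block_long in the frame of crate between -0.012 and 0.012 m and z of block_long in the frame of crate between 0.002 and 0.014 m), for 0.2 s.
At the end, for the whole second after the job is handed in: Jars upright (0.12 rad) on the crate floor, each within 13 mm along the lane of the clip of its colour; short block within 13 mm of the middle of the one-place gap, long block of the two-place gap, both upright on the floor; all released, at rest (all of step 1 and all of step 2 and linear speed of each of spice_jar_1, spice_jar_2, spice_jar_3, block_short, block_long below 0.02 m/s and contact force between each of spice_jar_1, spice_jar_2, spice_jar_3, block_short, block_long and the fingers below 0.1 N); the robot touches nothing.
It fails at once if a jar is dropped (falls freely more than about 30 mm) ((linear speed of spice_jar_1 above 0.8 m/s and contact force between spice_jar_1 and anything else below 0.05 N) or (linear speed of spice_jar_2 above 0.8 m/s and contact force between spice_jar_2 and anything else below 0.05 N) or (linear speed of spice_jar_3 above 0.8 m/s and contact force between spice_jar_3 and anything else below 0.05 N)).
It fails at once if a cork block is put into the crate before all three jars are in it (((y of block_short in the frame of crate between 0.062 and 0.088 m and x of block_short in the frame of crate between -0.012 and 0.012 m and z of block_short in the frame of crate between 0.002 and 0.014 m and angle between block_short's own z axis and vertical below 0.12 rad) or (y of block_long in the frame of crate between -0.113 and -0.087 m and x of block_long in the frame of crate between -0.012 and 0.012 m and z of block_long in the frame of crate between 0.002 and 0.014 m and angle between block_long's own z axis and vertical below 0.12 rad)) and not (x of spice_jar_1 in the frame of crate between -0.035 and 0.035 m and y of spice_jar_1 in the frame of crate between -0.16 and 0.16 m and x of spice_jar_2 in the frame of crate between -0.035 and 0.035 m and y of spice_jar_2 in the frame of crate between -0.16 and 0.16 m and x of spice_jar_3 in the frame of crate between -0.035 and 0.035 m and y of spice_jar_3 in the frame of crate between -0.16 and 0.16 m)).
It also fails if it takes over 128 s, if anything falls off the work surface, if the arm or the gripper's body presses on something with over 40 N, if the wrist force passes 120 N, or if a joint passes its speed limit or range.

### The arm

A 6-joint arm with a two-finger parallel gripper is mounted at the origin on a cart in front of the work surface, level with it; the furniture and walls round the work are solid. World frame = base frame: x ahead of the robot, y to its left, z up, the work surface at z = 0. Lengths are in m, angles in rad, forces in N, time in s.
With the tool pointing down it reaches from about 0.3 to 0.875 m from the base axis. Payload 6.4 kg.
Tool frame: the origin (TCP) lies at the very end of the fingers, on their centre line; the grasp point (between the pads) lies 19 mm behind it; x points along the fingers, y is the direction in which the jaws open and shut, and the axes are right-handed (so a half turn about x gives the same grasp; the last joint's range is limited). The gripper opens to 85 mm and grips with 20 to 120 N. Pads are 22 mm wide; open, the fingers measure 114 mm over their backs; the gripper's body (76 mm by 85 mm) begins 54 mm behind the grasp point. The pads swing forward as they close: fully open they stand 13 mm farther back than shut.
Start: joints at [-1.441, 0.181, 1.607, -0, 1.354, -0.206], TCP at [0.189, -0.543, 0.231] pointing down, gripper open.
Joint ranges: [-2.99, 2.99], [-0.89, 2.07], [0.3, 2.58], [-1.14, 4.28], [0, 2.63], [-3.12, 3.12]. Speed limits (rad/s): [2.57, 2.57, 3.01, 3.14, 3.14, 3.14].

### API

Orientations are given as a rotation vector (axis times angle).
In Python, from workcell import r gives the robot as it stands.
- The arm moves only by the shell command python3 -m pendant 'ROWS' [FORCE]. ROWS is JSON, a list that holds one entry, the list of rows, each a list of 7 numbers: the opening, from -1 (shut) to 1 (fully open), then the shift along the tool's x, y, z in cm, then the turn, a rotation vector about the tool's x, y, z in degrees. In form: [[[grip, dx, dy, dz, rx, ry, rz], ...]]. A call has 1 to 10 rows; each row shifts and turns the commanded pose from where the row before left it, along the tool's axes as they then stand; what a row does not reach is not made up. A row lasts 1/8 s, in which the tool goes at most 62.5 mm and 10.7 degrees, less where a joint would pass 70% of its speed; a pose out of reach is approached as far as the arm can. A call is refused whole if a number of a shift passes 6.25 or a number of a turn 10.7, either way. A call with a gripper value outside its range is refused whole. The fingers move at their own pace and stop on an object; FORCE is the grip in N (left out, the last holds). Time passes only in rows, so rows that do not move let the fingers close. It gives the time, the measured TCP pose, the force and the opening at its end, in the units of the state.
- r.get_state(): the state, without advancing time (a new reading comes with each control period).
- r.grab_frame(name): name is "scene" or "top" or "wrist"; returns a dict with "image" (400x640x3 uint8, red, green, blue), "fov_y" (degrees; the focal length in pixels is half the picture's height over the tangent of half this angle, whatever the lens; pixels are square), "cx", "cy" (the principal point, pixels), "dist" ([k1, k2, p1, p2, k3] as OpenCV has them; the pictures are not rectified), "eye" and "rotation" of the camera in the world; the wrist camera has in their place "T_tool_cam" (4x4, takes a point from camera to tool coordinates, whose origin is the TCP and whose axes are the tool frame's). Camera axes: x right, y down, z forward; pixel columns grow to the right and rows downward; lengths in m; the calibration is good to about 2 mm. A picture is of the moment at which its call begins: read the wrist's pose just before it. There is no depth.
- r.close_job(): hands the job in, once; it reports no verdict.
The state is a dict: "clock": time; "joints": joint angles; "qd": joint speeds; "tau": joint torques, N m; "ee_pos": TCP position; "ee_rot": TCP orientation; "force": force on the tool from outside, world axes, zero at the start; "torque": the same for the moment, N m; "finger_gap": finger opening in m.
Only numpy, scipy, OpenCV 4.12 (cv2) and the standard library are available. Lean on these libraries where they do the work, as an engineer would, in place of code of your own. Each camera call takes 0.05 s, during which the arm holds its last target. There are 200 camera calls.

## Working session

There is one attempt and no reset: what is moved stays moved. The work goes in short steps, Python scripts to look and compute and a shell command to move; the robot and the scene stay as the last step left them, time stands still between calls to the robot, and variables do not carry over. Pictures are saved under pics/ and viewed, about 12 in all and at most 16, crops included, and the job is handed in when it is done.

```bash
mkdir -p pics; ls; python3 - <<'E'
from workcell import r
import cv2,numpy as np
s=r.get_state();print(s)
for n in("scene","top"):
    f=r.grab_frame(n);cv2.imwrite(f"pics/{n}0.png",f["image"][:,:,::-1])
    print(n,{k:v for k,v in f.items() if k!="image"})
E
```

```text
pics
{'clock': 0.0, 'joints': array([-1.44131210e+00,  1.81523898e-01,  1.60802778e+00,  1.87333993e-05,
        1.35382886e+00, -2.06261911e-01]), 'qd': array([-0.00047229, -0.00114746, -0.00091639, -0.00083998, -0.00101342,
       -0.00197374]), 'tau': array([-3.95790323e-05, -4.44869614e+01, -3.51339984e+01, -1.47201390e-04,
        8.96453974e-03, -5.84445900e-06]), 'ee_pos': array([ 0.18941518, -0.54230335,  0.23038425]), 'ee_rot': array([ 2.04020475,  0.34757762, -2.04002495]), 'force': array([ 0.34709456, -0.14802688, -0.2161306 ]), 'torque': array([ 0.00799224, -0.02245978, -0.04349546]), 'finger_gap': 0.08530264541842726}
scene {'fov_y': 43.03299985726085, 'cx': 326.3897915871264, 'cy': 200.3910728983278, 'dist': array([0.02014617, 0.        , 0.        , 0.        , 0.        ]), 'eye': array([-0.47033826,  0.71357599,  0.52705076]), 'rotation': array([-1.0848056 ,  1.97278358, -1.29510774])}
top {'fov_y': 45.29712754722284, 'cx': 321.0323845455784, 'cy': 206.9504258792355, 'dist': array([-0.04246762,  0.        ,  0.        ,  0.        ,  0.        ]), 'eye': array([0.38854828, 0.11907938, 1.4507448 ]), 'rotation': array([-2.14766619,  2.212298  , -0.07281281])}
```

View pics/scene0.png

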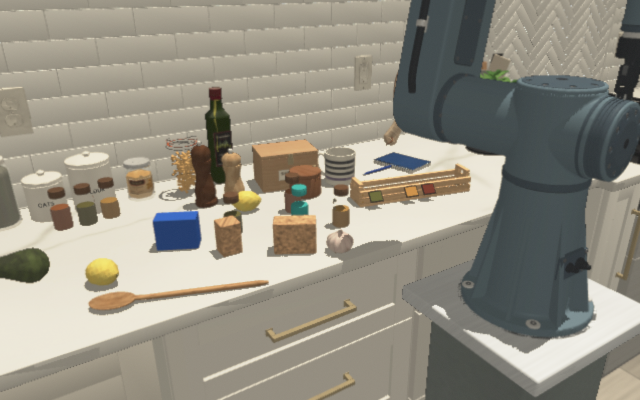

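View pics/top0.png

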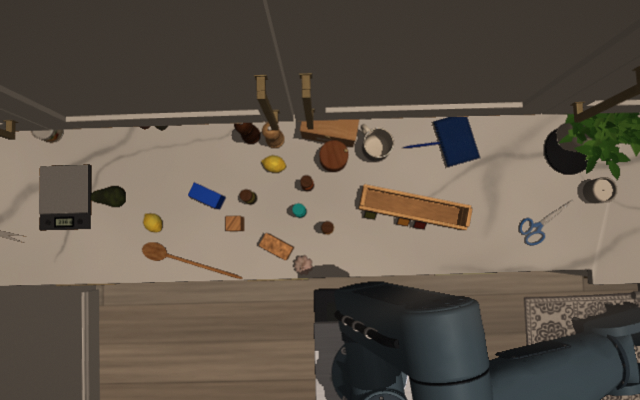

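Scene: green, red and yellow jars at about (232,215), (293,197) and (341,208), with the turquoise one at (300,205). The clips run green, yellow, red from +y (376, 411, 428). In the top view the crate is at (415,207), the stoppers at (248,197), (307,184) and (326,228), and the cork blocks at (234,223) and (276,246). Next I'll refine with a zoomed top crop.

```bash
cat > h.py <<'E'
import numpy as np,cv2
from scipy.spatial.transform import Rotation as R
from workcell import r
def cam(f,s=None):
    h,w=f["image"].shape[:2];fl=h/2/np.tan(np.radians(f["fov_y"])/2)
    K=np.array([[fl,0,f["cx"]],[0,fl,f["cy"]],[0,0,1]])
    if "eye" in f: return K,f["dist"],R.from_rotvec(f["rotation"]).as_matrix(),np.array(f["eye"])
    T=np.eye(4);T[:3,:3]=R.from_rotvec(s["ee_rot"]).as_matrix();T[:3,3]=s["ee_pos"]
    T=T@f["T_tool_cam"];return K,f["dist"],T[:3,:3],T[:3,3]
def p2w(c,uv,z):
    K,d,Rm,e=c;u=cv2.undistortPoints(np.array([[uv]],float),K,d)[0,0]
    v=Rm@[u[0],u[1],1];return e+v*(z-e[2])/v[2]
def w2p(c,P):
    K,d,Rm,e=c;q=Rm.T@(np.array(P,float)-e)
    return cv2.projectPoints(q.reshape(1,1,3),np.zeros(3),np.zeros(3),K,d)[0][0,0]
E
python3 - <<'E'
from h import *
f=r.grab_frame("top");im=f["image"];c=cam(f)
cr=im[150:280,180:490,::-1]
cv2.imwrite("pics/topz.png",cv2.resize(cr[:, :160],None,fx=5,fy=4.4,interpolation=cv2.INTER_CUBIC)) if 0 else None
a=cv2.resize(cr[10:110,10:160],None,fx=5,fy=5,interpolation=cv2.INTER_CUBIC)
cv2.imwrite("pics/topA.png",a)
b=cv2.resize(im[175:240,350:485,::-1],None,fx=5.8,fy=5.8,interpolation=cv2.INTER_CUBIC);cv2.imwrite("pics/topB.png",b)
for n,uv,z in[("green",(248,197),.096),("red",(307,184),.096),("yel",(326,228),.096),("turq",(299,211),.096),("short",(234,221),.072),("long",(276,246),.072),("crate",(415,207),.03)]:print(n,p2w(c,uv,z).round(3))
E
```

```text
green [0.524 0.334 0.096]
red [0.556 0.165 0.096]
yel [0.429 0.115 0.096]
turq [0.479 0.19  0.096]
short [0.458 0.38  0.072]
long [0.382 0.26  0.072]
crate [ 0.486 -0.151  0.03 ]
```

View pics/topA.png

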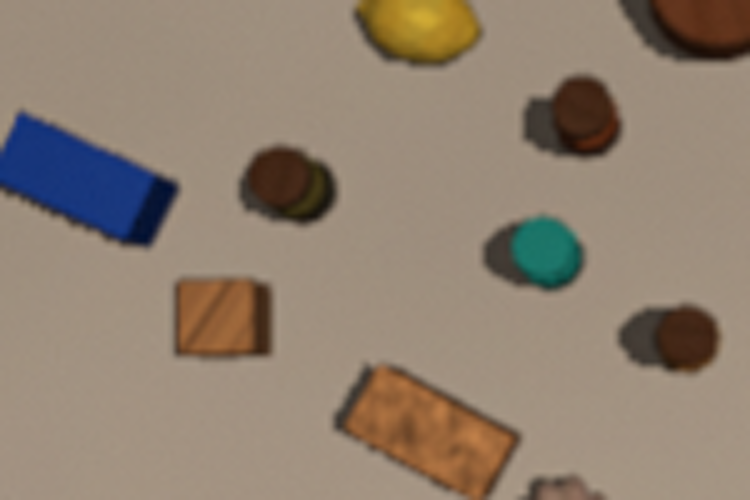

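View pics/topB.png

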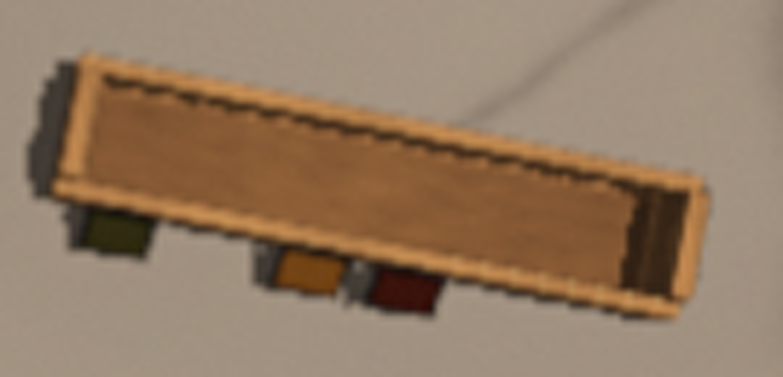

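The crops give the stopper centres, block corners and crate corners. Next I'll turn those into a layout and the tool axes.

```bash
python3 - <<'E'
from h import *
f=r.grab_frame("top");c=cam(f)
A=lambda x,y,z:p2w(c,(190+(x+.5)/5-.5,160+(y+.5)/5-.5),z)
B=lambda x,y,z:p2w(c,(350+(x+.5)/5.8-.5,175+(y+.5)/5.8-.5),z)
for n,q in dict(green=(280,178),red=(584,108),yel=(687,338),turq=(546,252)).items():print(n,A(*q,.096).round(4))
for n,q in dict(short=[(176,281),(254,281),(252,355),(177,355)],long=[(378,365),(520,436),(483,498),(345,425)]).items():
    P=np.array([A(*k,.072)[:2] for k in q]);e=P-np.roll(P,-1,0);print(n,P.mean(0).round(4),np.linalg.norm(e,axis=1).round(3),np.degrees(np.arctan2(e[:,1],e[:,0])).round(1))
for z in(.042,.06):
    P=np.array([B(*k,z)[:2] for k in[(82,55),(710,180),(680,315),(55,190)]]);e=P-np.roll(P,-1,0);print("crate",z,P.mean(0).round(4),np.linalg.norm(e,axis=1).round(3),np.degrees(np.arctan2(e[:,1],e[:,0])).round(1))
print(B(117,232,.03),B(310,272,.03),B(405,292,.03))
s=r.get_state();print(R.from_rotvec(s["ee_rot"]).as_matrix().round(3))
w=r.grab_frame("wrist");print(w["T_tool_cam"],w["fov_y"])
E
```

```text
green [0.5291 0.341  0.096 ]
red [0.5638 0.1669 0.096 ]
yel [0.4313 0.1122 0.096 ]
turq [0.4823 0.1906 0.096 ]
short [0.4516 0.3842] [0.045 0.043 0.043 0.043] [ 88.3  -2.5 -91.6 179.9]
long [0.383  0.2604] [0.092 0.041 0.09  0.039] [  61.9  -32.4 -119.3  149.8]
crate 0.042 [ 0.4863 -0.1504] [0.326 0.071 0.323 0.07 ] [  77.   -15.5 -103.1  166.7]
crate 0.06 [ 0.485 -0.147] [0.322 0.07  0.319 0.07 ] [  77.   -15.5 -103.1  166.7]
[ 0.46697192 -0.01605923  0.03      ] [ 0.44354178 -0.11397023  0.03      ] [ 0.4318541  -0.16214573  0.03      ]
[[-0.     0.33  -0.944]
 [ 0.001 -0.944 -0.33 ]
 [-1.    -0.001 -0.   ]]
[[ 1.04061195e-03 -3.21153208e-01  9.47026681e-01 -1.43298548e-01]
 [ 9.99999401e-01  6.56552028e-04 -8.76171237e-04 -5.88828250e-04]
 [-3.40387084e-04  9.47027025e-01  3.21153699e-01 -8.35716151e-02]
 [ 0.00000000e+00  0.00000000e+00  0.00000000e+00  1.00000000e+00]] 58.92594604856615
```

Crate yaw is about -13 deg, and all sizes agree with the given ones. Turn the tool to the crate's axes and move over the crate.

```bash
python3 -m pendant '[[[0.4,0,0,0,-9.6,0,0],[0.4,0,0,0,-9.6,0,0],[0.4,0,0,0,-9.6,0,0],[0.4,0,0,0,-9.6,0,0],[0.4,0,0,0,-9.6,0,0],[0.4,0,0,0,-9.7,0,0],[0.4,0,0,0,0,0,0]]]' 40
python3 -m pendant '[[[0.4,0,2.5,-6,0,0,0],[0.4,0,2.5,-6,0,0,0],[0.4,0,2.5,-6,0,0,0],[0.4,0,2.5,-6,0,0,0],[0.4,0,2.5,-6,0,0,0],[0.4,0,2.5,-6,0,0,0],[0.4,0,2.5,-6,0,0,0],[0.4,0,2.5,-6,0,0,0],[0.4,0,0,-2,0,0,0],[0.4,0,0,0,0,0,0]]]'
python3 - <<'E'
from h import *
s=r.get_state();w=r.grab_frame("wrist");print(R.from_rotvec(s["ee_rot"]).as_matrix().round(3),s["ee_pos"],s["clock"],s["finger_gap"])
cv2.imwrite("pics/w1.png",w["image"][:,:,::-1])
E
```

```text
clock: 1.12
ee_pos: [0.1895, -0.5428, 0.2311]
ee_rot: [1.376, 1.092, -1.376]
force: [0.6, 0.9, 0.9]
finger_gap: 0.0598
clock: 2.38
ee_pos: [0.4859, -0.1157, 0.2312]
ee_rot: [1.375, 1.093, -1.375]
force: [-0.7, 0.1, -0.3]
finger_gap: 0.0599
[[-0.     0.974 -0.226]
 [ 0.    -0.226 -0.974]
 [-1.    -0.    -0.   ]] [ 0.48592053 -0.11570024  0.23116929] 2.375 0.0598617319739835
```

View pics/w1.png

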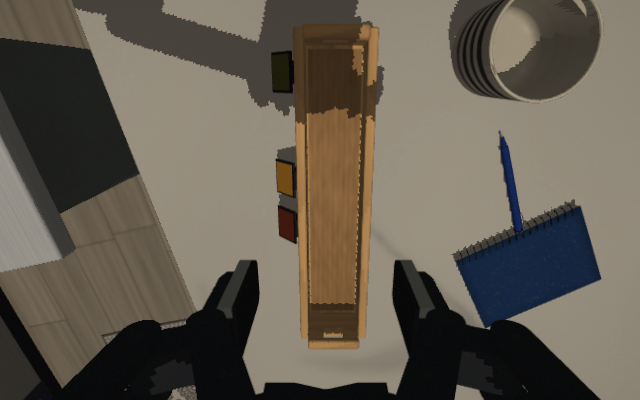

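The wrist picture shows the whole crate: floor near corners (309,303) and (355,303), far floor edge at row ~45, near end top at row ~345, clips at (282,72), (285,178) and (288,224). Fit its pose from these.

```bash
python3 - <<'E'
from h import *
s=r.get_state();w=r.grab_frame("wrist");c=cam(w,s)
for n,uv,z in[("fl",(308,46),.008),("fr",(362,46),.008),("nl",(309,303),.008),("nr",(355,303),.008),("topfarL",(295,27),.06),("topfarR",(379,27),.06),("nearTopL",(309,348),.06),("nearTopR",(358,348),.06),("rimL",(300,335),.042),("rimR",(367,335),.042),("g",(282,72),.03),("y",(285,178),.03),("r",(288,224),.03)]:
    print(n,p2w(c,uv,z).round(4))
im=w["image"][:,:,::-1].copy()
x0,y0,a=.4855,-.1495,np.radians(-13)
def W(p):return [x0+p[0]*np.cos(a)-p[1]*np.sin(a),y0+p[0]*np.sin(a)+p[1]*np.cos(a),p[2]]
for L,col in[([(-.028,-.15,.008),(.028,-.15,.008),(.028,.15,.008),(-.028,.15,.008)],(0,0,255)),([(-.037,-.15,.042),(.037,-.15,.042),(.037,.15,.042),(-.037,.15,.042)],(255,0,0)),([(-.028,-.159,.06),(.028,-.159,.06),(.028,.159,.06),(-.028,.159,.06)],(0,255,0)),([(-.037,.125,.03),(-.037,.025,.03),(-.037,-.025,.03)],(255,0,255))]:
    P=np.array([w2p(c,W(p)) for p in L]);print(P.round())
    cv2.polylines(im,[(P*16).round().astype(np.int32)],True,col,1,cv2.LINE_AA,4)
cv2.imwrite("pics/w1o.png",cv2.resize(im[0:370,220:440],None,fx=1.6,fy=1.6))
E
```

```text
fl [ 0.4959 -0.      0.008 ]
fr [ 0.5463 -0.0117  0.008 ]
nl [ 0.4277 -0.2792  0.008 ]
nr [ 0.4821 -0.2918  0.008 ]
topfarL [0.4904 0.0112 0.06  ]
topfarR [ 0.5567 -0.0041  0.06  ]
nearTopL [ 0.4246 -0.3011  0.06  ]
nearTopR [ 0.477  -0.3133  0.06  ]
rimL [ 0.4144 -0.2961  0.042 ]
rimR [ 0.4891 -0.3134  0.042 ]
g [ 0.4679 -0.0182  0.03  ]
y [ 0.4443 -0.1161  0.03  ]
r [ 0.4343 -0.1651  0.03  ]
[[308. 310.]
 [354. 310.]
 [362.  44.]
 [303.  44.]]
[[299. 329.]
 [364. 329.]
 [376.  40.]
 [290.  40.]]
[[306. 346.]
 [358. 346.]
 [368.  25.]
 [299.  25.]]
[[293.  71.]
 [295. 176.]
 [297. 223.]]
```

View pics/w1o.png

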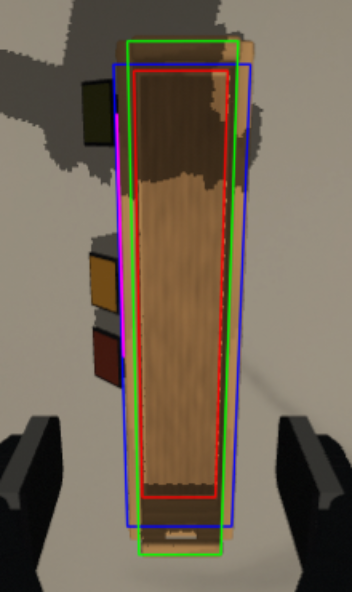

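The overlay fits after about 2 mm of correction: crate centre (0.487,-0.151), yaw about -13.4 deg. Now move over the jars and blocks, and take one wrist view of all of them.

```bash
python3 -m pendant '[[[0.4,0,-1.4,-5.7,0,0,0],[0.4,0,-1.4,-5.7,0,0,0],[0.4,0,-1.4,-5.7,0,0,0],[0.4,0,-1.4,-5.7,0,0,0],[0.4,0,-1.4,-5.7,0,0,0],[0.4,0,-1.4,-5.7,0,0,0],[0.4,0,-1.4,-5.7,0,0,0],[0.4,0,0,0,0,0,0],[0.4,0,0,0,0,0,0]]]'
python3 - <<'E'
from h import *
s=r.get_state();w=r.grab_frame("wrist");c=cam(w,s)
im=w["image"][:,:,::-1].copy();print(s["ee_pos"])
for n,p in dict(g=(.5291,.341),r=(.5638,.1669),y=(.4313,.1122),t=(.4823,.1906)).items():print(n,w2p(c,[*p,.096]).round(1),w2p(c,[*p,.0]).round(1))
for n,p in dict(s=(.4516,.3842),l=(.383,.2604)).items():print(n,w2p(c,[*p,.072]).round(1))
cv2.imwrite("pics/w2.png",cv2.resize(im,(800,500),interpolation=cv2.INTER_CUBIC))
E
```

```text
clock: 3.6
ee_pos: [0.4808, 0.2923, 0.231]
ee_rot: [1.376, 1.091, -1.377]
force: [0.5, 0.2, 0.7]
finger_gap: 0.0603
[0.48076141 0.29232392 0.23103627]
g [371.8 115.9] [360.3 107.2]
r [444.1 296.5] [418.4 249.5]
y [317.8 368.2] [319.4 309.6]
t [352.  292.4] [346.3 246. ]
s [264.4  82.5]
l [231.1 235.8]
```

View pics/w2.png

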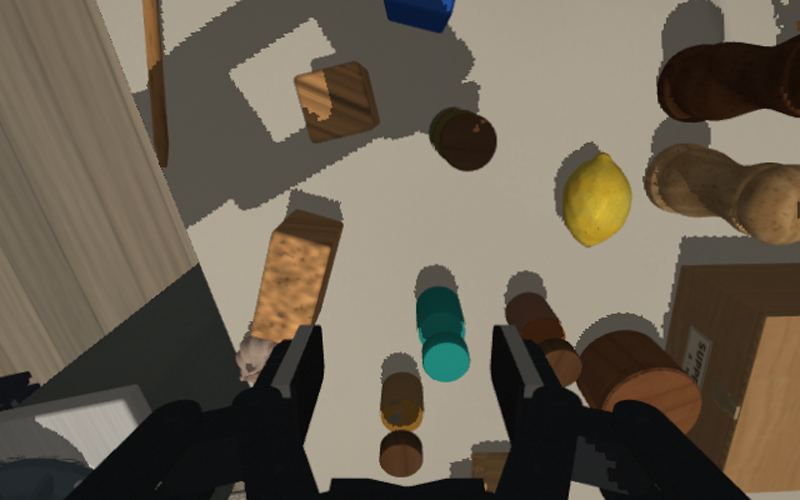

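Wrist view (800-px scale) stopper tops: green (468,142), yellow (401,454), red (562,360), turquoise (446,358). The short block top is around (337,100). The stoppers lie 3–8 px off my top-view estimates, so compute the positions from this view.

```bash
python3 - <<'E'
from h import *
s=r.get_state();w=r.grab_frame("wrist");c=cam(w,s)
k=lambda u,v,z:p2w(c,((u+.5)/1.25-.5,(v+.5)/1.25-.5),z).round(4)
for n,q in dict(g=(468,142),r=(562,362),y=(401,454),t=(446,358)).items():print(n,k(*q,.096))
for n,q in dict(yb=(402,383),rb=(531,310),tb=(438,302)).items():print(n,"base",k(*q,.0))
for q in [(295,75),(361,62),(379,123),(313,143)]:print("short",k(*q,.072))
for q in [(272,227),(329,238)]:print("long",k(*q,.072))
E
```

```text
g [0.5314 0.3419 0.096 ]
r [0.5695 0.1727 0.096 ]
y [0.4355 0.1175 0.096 ]
t [0.4877 0.1955 0.096 ]
yb base [0.4349 0.116  0.    ]
rb base [0.5712 0.1667 0.    ]
tb base [0.488  0.1948 0.    ]
short [0.4343 0.4058 0.072 ]
short [0.4774 0.4034 0.072 ]
short [0.4793 0.3646 0.072 ]
short [0.4332 0.3622 0.072 ]
long [0.3877 0.3131 0.072 ]
long [0.4249 0.296  0.072 ]
```

```bash
python3 -m pendant '[[[0.4,0,-0.1,6.05,0,0,0],[0.4,1,-0.2,6.05,0,0,0],[0.4,4,-0.2,6.06,0,0,0],[0.4,4,0,0,0,0,0],[0.4,0,0,0,0,0,0],[0.4,0,0,0,0,0,0]]]'
python3 - <<'E'
from h import *
s=r.get_state();w=r.grab_frame("wrist");c=cam(w,s)
im=w["image"][:,:,::-1].copy();print(s["ee_pos"])
for p in[(.435,.1165,.096),(.435,.1165,.078),(.435,.1165,0)]:print(w2p(c,p).round(1))
q=w2p(c,(.435,.1165,.096));cv2.drawMarker(im,(int(q[0]),int(q[1])),(255,255,255),0,8)
cv2.imwrite("pics/w3.png",im)
E
```

```text
clock: 4.45
ee_pos: [0.4376, 0.1256, 0.1483]
ee_rot: [1.377, 1.091, -1.374]
force: [0.1, 0.2, 0.2]
finger_gap: 0.0597
[0.43762729 0.12557735 0.14829332]
[323.7 242.9]
[323.8 231. ]
[324.2 194.9]
```

View pics/w3.png

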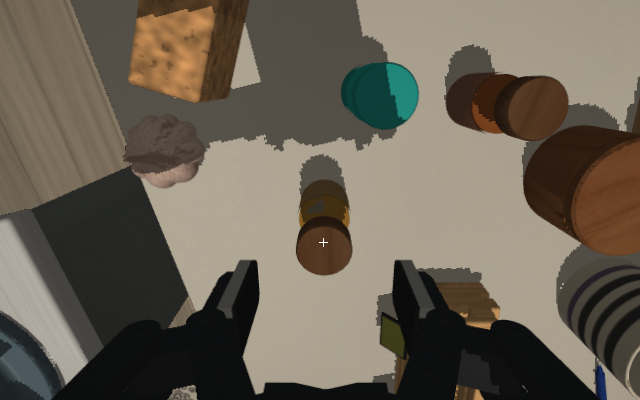

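Stopper top at (324,247), 4 px below the prediction, so the jar is 2 mm farther along tool z. Centre, descend and grip.

```bash
python3 -m pendant '[[[0.4,0,-0.05,1.15,0,0,0],[0.4,4,0,0,0,0,0],[0.4,4,0,0,0,0,0],[0.4,2.3,0,0,0,0,0],[0.4,0,0,0,0,0,0]]]' 30
python3 -m pendant '[[[-0.3,0,0,0,0,0,0],[-0.3,0,0,0,0,0,0],[-0.3,0,0,0,0,0,0],[-0.3,0,0,0,0,0,0]]]' 30
python3 -m pendant '[[[-0.3,-1,0,0,0,0,0],[-0.3,-3,0,0,0,0,0],[-0.3,-4,0,0,0,0,0],[-0.3,-4,0,0,0,0,0],[-0.3,0,0,0,0,0,0],[-0.3,0,0,0,0,0,0]]]' 30
python3 - <<'E'
from h import *
s=r.get_state();w=r.grab_frame("wrist");c=cam(w,s)
im=w["image"][:,:,::-1].copy()
T=R.from_rotvec(s["ee_rot"]).as_matrix()
for a in(-.051,-.033):  # expected stopper top / shoulder in tool x for axis on tool centre
    q=w2p(c,s["ee_pos"]+T@[a,0,0]);print(q.round(1));cv2.drawMarker(im,(int(q[0]),int(q[1])),(255,255,255),0,8)
cv2.imwrite("pics/w4.png",im[150:,150:490])
E
```

```text
clock: 5.12
ee_pos: [0.4324, 0.1147, 0.0431]
ee_rot: [1.373, 1.095, -1.377]
force: [-0.2, -0.9, 0.0]
finger_gap: 0.0598
clock: 5.62
ee_pos: [0.4347, 0.1149, 0.0454]
ee_rot: [1.376, 1.091, -1.373]
force: [-2.5, -0.0, 8.2]
finger_gap: 0.0393
clock: 6.38
ee_pos: [0.4331, 0.1149, 0.1636]
ee_rot: [1.375, 1.093, -1.375]
force: [0.6, 0.6, -2.1]
finger_gap: 0.0389
[323.7 353.8]
[324.  318.8]
```

View pics/w4.png

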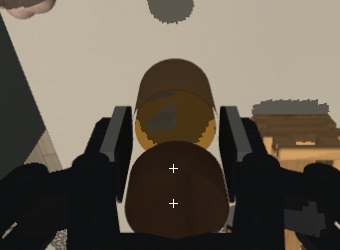

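Jar held upright (gap 39 mm) with the stopper centred within 1 mm. Carry it to the yellow place.

```bash
python3 -m pendant '[[[-0.3,0,2.82,5.55,0,0,0],[-0.3,0,2.82,5.55,0,0,0],[-0.3,0,2.82,5.55,0,0,0],[-0.3,0,2.83,5.54,0,0,0],[-0.3,0,0,0,0,0,0],[-0.3,0,0,0,0,0,0],[-0.3,0,0,0,0,0,0]]]' 30
python3 - <<'E'
from h import *
s=r.get_state();T=R.from_rotvec(s["ee_rot"]).as_matrix()
w=r.grab_frame("wrist")
cv2.imwrite("pics/w5.png",w["image"][:,:,::-1])
print((T.T@(np.array([.493,-.1268,.055])-s["ee_pos"])*100).round(2))
E
```

```text
clock: 7.3
ee_pos: [0.4926, -0.1252, 0.163]
ee_rot: [1.374, 1.096, -1.375]
force: [0.5, 0.5, -2.0]
finger_gap: 0.0392
[10.8   0.09  0.16]
```

View pics/w5.png

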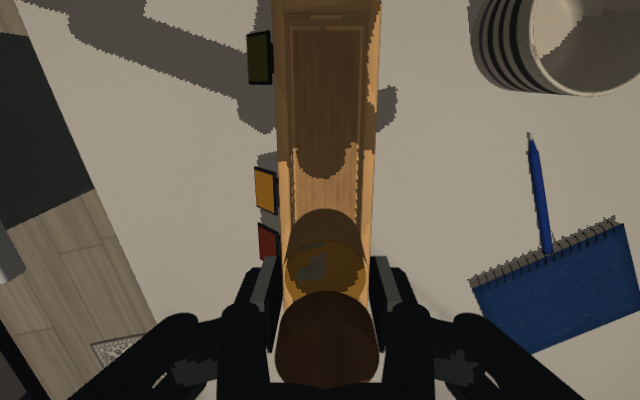

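The jar is centred over the lane, by the yellow clip. Lower, release, rise.

```bash
python3 -m pendant '[[[-0.3,4,0.05,0.15,0,0,0],[-0.3,4,0.04,0,0,0,0],[-0.3,2,0,0,0,0,0],[-0.3,0.6,0,0,0,0,0],[-0.3,0.2,0,0,0,0,0],[-0.3,0.2,0,0,0,0,0],[-0.3,0,0,0,0,0,0]]]' 30
python3 -m pendant '[[[0.1,0,0,0,0,0,0],[0.3,0,0,0,0,0,0],[0.3,0,0,0,0,0,0],[0.3,0,0,0,0,0,0]]]'
python3 -m pendant '[[[0.3,-3,0,0,0,0,0],[0.3,-6,0,0,0,0,0],[0.3,-6,0,0,0,0,0],[0.4,-3,0,0,0,0,0],[0.4,0,0,0,0,0,0]]]'
python3 - <<'E'
from h import *
s=r.get_state();w=r.grab_frame("wrist");c=cam(w,s);T=R.from_rotvec(s["ee_rot"]).as_matrix();print(s["ee_pos"])
im=w["image"][:,:,::-1].copy()
for p in((.493,-.1268,.104),):
    q=w2p(c,p);print(q);cv2.drawMarker(im,(int(q[0]),int(q[1])),(255,255,255),0,8)
cv2.imwrite("pics/w6.png",im)
print("to red hover",(T.T@(np.array([.570,.169,.16])-s["ee_pos"])*100).round(2))
E
```

```text
clock: 8.22
ee_pos: [0.4944, -0.1287, 0.0546]
ee_rot: [1.375, 1.091, -1.374]
force: [-0.7, 0.4, -1.9]
finger_gap: 0.0392
clock: 8.72
ee_pos: [0.494, -0.1285, 0.0539]
ee_rot: [1.375, 1.092, -1.375]
force: [-0.3, 0.8, -0.0]
finger_gap: 0.0555
clock: 9.35
ee_pos: [0.4955, -0.1293, 0.237]
ee_rot: [1.376, 1.087, -1.372]
force: [-0.3, -0.0, -0.0]
finger_gap: 0.0597
[ 0.49551806 -0.12928161  0.2370179 ]
[320.27433074 187.06253835]
to red hover [  7.66   0.47 -30.75]
```

View pics/w6.png

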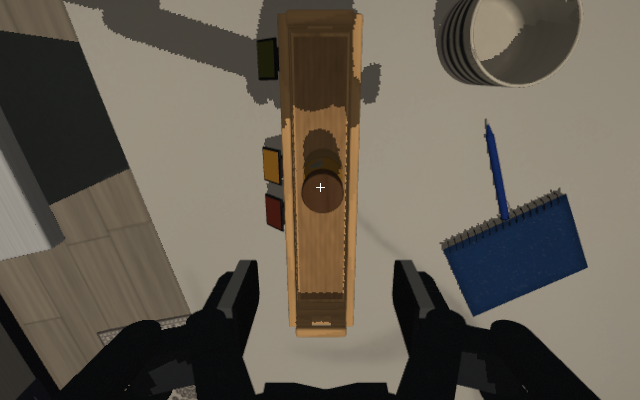

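The yellow jar stands in its place: stopper at (322,187) against a predicted (320,187). Next, red.

```bash
python3 -m pendant '[[[0.4,0,0.1,-6.15,0,0,0],[0.4,0,0.1,-6.15,0,0,0],[0.4,1,0.1,-6.15,0,0,0],[0.4,3,0.1,-6.15,0,0,0],[0.4,3.7,0.1,-6.15,0,0,0],[0.4,0,0,0,0,0,0],[0.4,0,0,0,0,0,0],[0.4,0,0,0,0,0,0]]]'
python3 - <<'E'
from h import *
s=r.get_state();w=r.grab_frame("wrist");c=cam(w,s);print(s["ee_pos"])
im=w["image"][:,:,::-1].copy()
q=w2p(c,(.570,.169,.096));print(q);cv2.drawMarker(im,(int(q[0]),int(q[1])),(255,255,255),0,8)
cv2.imwrite("pics/w7.png",im)
E
```

```text
clock: 10.4
ee_pos: [0.5653, 0.1559, 0.1646]
ee_rot: [1.376, 1.091, -1.376]
force: [0.1, 0.6, 0.4]
finger_gap: 0.0597
[0.56532093 0.15590076 0.16461591]
[327.19540541 198.07403754]
```

View pics/w7.png

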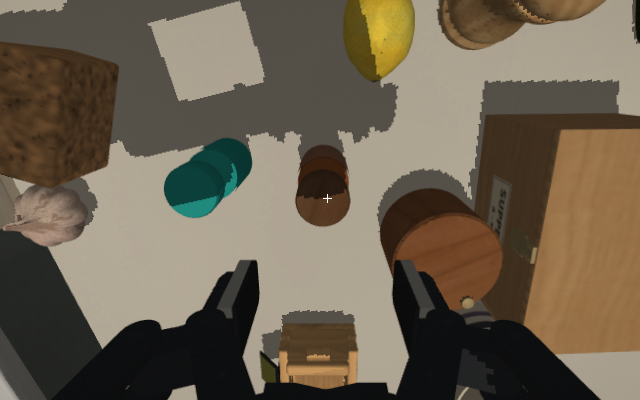

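Stopper at (323,198), 4 px left of the mark, so 2.4 mm towards -y tool. The bowl clears by over 2 cm. Grip.

```bash
python3 -m pendant '[[[0.4,0,-0.08,-1.38,0,0,0],[0.4,4,0,0,0,0,0],[0.4,4,0,0,0,0,0],[0.4,3.95,0,0,0,0,0],[0.4,0,0,0,0,0,0],[0.4,0,0,0,0,0,0]]]' 30
python3 -m pendant '[[[-0.3,0,0,0,0,0,0],[-0.3,0,0,0,0,0,0],[-0.3,0,0,0,0,0,0],[-0.3,0,0,0,0,0,0]]]' 30
python3 -m pendant '[[[-0.3,-1,0,0,0,0,0],[-0.3,-3,0,0,0,0,0],[-0.3,-5,0,0,0,0,0],[-0.3,-5,0,0,0,0,0],[-0.3,0,0,0,0,0,0],[-0.3,0,0,0,0,0,0]]]' 30
python3 - <<'E'
from h import *
s=r.get_state();T=R.from_rotvec(s["ee_rot"]).as_matrix();print(s["ee_pos"])
w=r.grab_frame("wrist");cv2.imwrite("pics/w8.png",w["image"][:,:,::-1])
print((T.T@(np.array([.4814,-.1754,.055])-s["ee_pos"])*100).round(2))
E
```

```text
clock: 11.2
ee_pos: [0.5687, 0.1709, 0.0465]
ee_rot: [1.377, 1.091, -1.373]
force: [0.7, 0.3, 0.2]
finger_gap: 0.0598
clock: 11.7
ee_pos: [0.569, 0.171, 0.0473]
ee_rot: [1.378, 1.091, -1.372]
force: [-1.3, 0.1, 5.2]
finger_gap: 0.0391
clock: 12.45
ee_pos: [0.567, 0.1706, 0.1849]
ee_rot: [1.375, 1.093, -1.375]
force: [-0.4, -0.1, -2.0]
finger_gap: 0.0392
[0.56698694 0.17064787 0.18486983]
[12.99 -0.52 35.64]
```

```bash
python3 -m pendant '[[[-0.3,0,-0.09,5.9,0,0,0],[-0.3,0,-0.09,5.9,0,0,0],[-0.3,0,-0.09,5.9,0,0,0],[-0.3,0,-0.09,5.9,0,0,0],[-0.3,0,-0.09,5.9,0,0,0],[-0.3,0,-0.09,5.95,0,0,0],[-0.3,0,0,0,0,0,0],[-0.3,0,0,0,0,0,0],[-0.3,0,0,0,0,0,0]]]' 30
python3 - <<'E'
from h import *
s=r.get_state();T=R.from_rotvec(s["ee_rot"]).as_matrix();print(s["ee_pos"])
w=r.grab_frame("wrist");cv2.imwrite("pics/w9.png",w["image"][:,:,::-1])
print((T.T@(np.array([.4814,-.1754,.055])-s["ee_pos"])*100).round(2))
E
```

```text
clock: 13.62
ee_pos: [0.4819, -0.1719, 0.184]
ee_rot: [1.374, 1.095, -1.375]
force: [-0.5, -0.3, -2.0]
finger_gap: 0.0389
[ 0.48188627 -0.17190967  0.18395838]
[12.9   0.05  0.36]
```

View pics/w9.png

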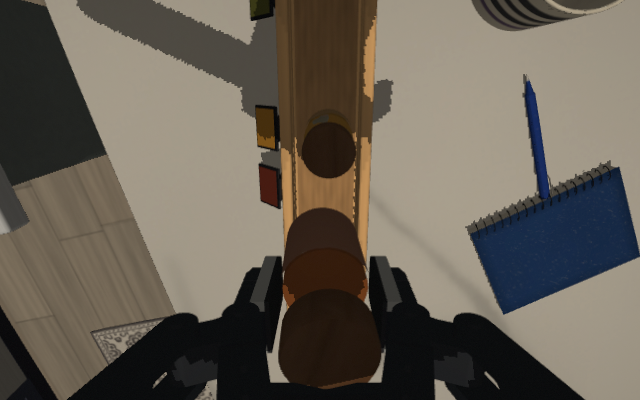

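The red jar is held centred over the lane with the yellow one ahead (pictures viewed: 13). Lower and release, then go to green.

```bash
python3 -m pendant '[[[-0.3,4,0.05,0.25,0,0,0],[-0.3,4,0,0,0,0,0],[-0.3,4,0,0,0,0,0],[-0.3,0.8,0,0,0,0,0],[-0.3,0.2,0,0,0,0,0],[-0.3,0,0,0,0,0,0],[-0.3,0,0,0,0,0,0]]]' 30
python3 -m pendant '[[[0.1,0,0,0,0,0,0],[0.3,0,0,0,0,0,0],[0.3,0,0,0,0,0,0],[0.3,0,0,0,0,0,0]]]'
python3 -m pendant '[[[0.3,-3,0,0,0,0,0],[0.3,-6,0,0,0,0,0],[0.3,-6,0,0,0,0,0],[0.4,-3,0,0,0,0,0],[0.4,0,0,0,0,0,0]]]'
python3 - <<'E'
from h import *
s=r.get_state();T=R.from_rotvec(s["ee_rot"]).as_matrix();print(s["ee_pos"])
print("to green hover",(T.T@(np.array([.531,.330,.17])-s["ee_pos"])*100).round(2))
E
```

```text
clock: 14.55
ee_pos: [0.4827, -0.176, 0.0556]
ee_rot: [1.375, 1.091, -1.374]
force: [-0.1, 0.2, -2.1]
finger_gap: 0.0391
clock: 15.05
ee_pos: [0.482, -0.176, 0.0548]
ee_rot: [1.375, 1.092, -1.375]
force: [0.3, -0.1, 0.1]
finger_gap: 0.0555
clock: 15.68
ee_pos: [0.4835, -0.177, 0.2379]
ee_rot: [1.375, 1.086, -1.372]
force: [0.0, -0.1, 0.2]
finger_gap: 0.0599
[ 0.48346865 -0.17697035  0.23792192]
to green hover [  6.64  -6.86 -50.47]
```

```bash
python3 -m pendant '[[[0.4,0,-0.76,-5.61,0,0,0],[0.4,0,-0.76,-5.61,0,0,0],[0.4,0,-0.76,-5.61,0,0,0],[0.4,0,-0.76,-5.61,0,0,0],[0.4,0,-0.76,-5.61,0,0,0],[0.4,0,-0.76,-5.61,0,0,0],[0.4,0.6,-0.76,-5.61,0,0,0],[0.4,3,-0.76,-5.61,0,0,0],[0.4,3,-0.76,-5.6,0,0,0],[0.4,0,0,0,0,0,0]]]'
python3 -m pendant '[[[0.4,0,0,0,0,0,0],[0.4,0,0,0,0,0,0]]]'
python3 - <<'E'
from h import *
s=r.get_state();w=r.grab_frame("wrist");c=cam(w,s);print(s["ee_pos"])
im=w["image"][:,:,::-1].copy()
q=w2p(c,(.531,.342,.096));print(q);cv2.drawMarker(im,(int(q[0]),int(q[1])),(255,255,255),0,8)
cv2.imwrite("pics/w10.png",im)
E
```

```text
clock: 16.92
ee_pos: [0.5254, 0.3308, 0.1639]
ee_rot: [1.365, 1.099, -1.381]
force: [-0.3, -0.0, -0.4]
finger_gap: 0.0599
clock: 17.18
ee_pos: [0.5297, 0.3275, 0.1708]
ee_rot: [1.377, 1.091, -1.375]
force: [0.5, -0.8, 0.9]
finger_gap: 0.0598
[0.52968092 0.32749036 0.17081957]
[321.55993989 194.21450433]
```

View pics/w10.png

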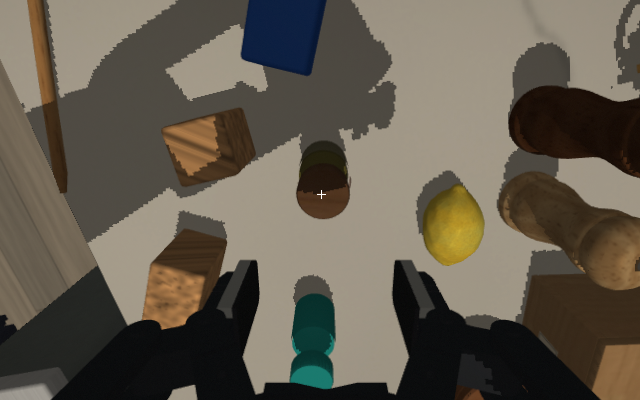

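Green stopper centre at (323,192), with the mark at (321,194). Grip and carry to the green place.

```bash
python3 -m pendant '[[[0.4,0,-0.13,-1.56,0,0,0],[0.4,4,0,0,0,0,0],[0.4,4,0,0,0,0,0],[0.4,4.5,0,0,0,0,0],[0.4,0,0,0,0,0,0],[0.4,0,0,0,0,0,0]]]' 30
python3 -m pendant '[[[-0.3,0,0,0,0,0,0],[-0.3,0,0,0,0,0,0],[-0.3,0,0,0,0,0,0],[-0.3,0,0,0,0,0,0]]]' 30
python3 -m pendant '[[[-0.3,-1,0,0,0,0,0],[-0.3,-3,0,0,0,0,0],[-0.3,-5,0,0,0,0,0],[-0.3,-5,0,0,0,0,0],[-0.3,0,0,0,0,0,0],[-0.3,0,0,0,0,0,0]]]' 30
python3 - <<'E'
from h import *
s=r.get_state();T=R.from_rotvec(s["ee_rot"]).as_matrix();print(s["ee_pos"])
print((T.T@(np.array([.5162,-.0295,.055])-s["ee_pos"])*100).round(2))
E
```

```text
clock: 17.98
ee_pos: [0.5327, 0.3447, 0.0471]
ee_rot: [1.377, 1.092, -1.373]
force: [1.0, -0.0, 0.6]
finger_gap: 0.0596
clock: 18.48
ee_pos: [0.5332, 0.345, 0.0481]
ee_rot: [1.379, 1.092, -1.371]
force: [-1.7, 1.0, 6.7]
finger_gap: 0.0386
clock: 19.23
ee_pos: [0.5309, 0.3438, 0.1851]
ee_rot: [1.375, 1.093, -1.375]
force: [-0.7, -0.1, -2.3]
finger_gap: 0.0384
[0.53094819 0.34381779 0.18508629]
[13.01  7.   36.7 ]
```

```bash
python3 -m pendant '[[[-0.3,0,1.17,6.1,0,0,0],[-0.3,0,1.17,6.1,0,0,0],[-0.3,0,1.17,6.1,0,0,0],[-0.3,0,1.17,6.1,0,0,0],[-0.3,0,1.17,6.1,0,0,0],[-0.3,0,1.17,6.1,0,0,0],[-0.3,0,0,0,0,0,0],[-0.3,0,0,0,0,0,0],[-0.3,0,0,0,0,0,0]]]' 30
python3 - <<'E'
from h import *
s=r.get_state();T=R.from_rotvec(s["ee_rot"]).as_matrix();print(s["ee_pos"],s["finger_gap"])
print((T.T@(np.array([.5162,-.0295,.056])-s["ee_pos"])*100).round(2))
E
```

```text
clock: 20.35
ee_pos: [0.5166, -0.0269, 0.1843]
ee_rot: [1.373, 1.095, -1.375]
force: [0.1, 0.4, -1.4]
finger_gap: 0.0385
[ 0.51655403 -0.02689215  0.18434135] 0.03846015985314981
[12.83  0.05  0.27]
```

```bash
python3 -m pendant '[[[-0.3,4,0.02,0.15,0,0,0],[-0.3,4,0,0,0,0,0],[-0.3,4,0,0,0,0,0],[-0.3,0.6,0,0,0,0,0],[-0.3,0.3,0,0,0,0,0],[-0.3,0,0,0,0,0,0],[-0.3,0,0,0,0,0,0]]]' 30
python3 -m pendant '[[[0.1,0,0,0,0,0,0],[0.3,0,0,0,0,0,0],[0.3,0,0,0,0,0,0],[0.3,0,0,0,0,0,0]]]'
python3 -m pendant '[[[0.3,-3,0,0,0,0,0],[0.3,-6,0,0,0,0,0],[0.3,-6,0,0,0,0,0],[0.4,-6,0,0,0,0,0],[0.4,0,0,0,0,0,0]]]'
python3 - <<'E'
from h import *
s=r.get_state();T=R.from_rotvec(s["ee_rot"]).as_matrix();print(s["ee_pos"])
print((T.T@(np.array([.40,.27,.28])-s["ee_pos"])*100).round(2))
E
```

```text
clock: 21.22
ee_pos: [0.5181, -0.0301, 0.0577]
ee_rot: [1.376, 1.09, -1.373]
force: [0.5, 0.2, -1.3]
finger_gap: 0.0387
clock: 21.72
ee_pos: [0.5169, -0.0299, 0.0562]
ee_rot: [1.375, 1.093, -1.375]
force: [-0.1, 0.6, -0.2]
finger_gap: 0.0556
clock: 22.35
ee_pos: [0.52, -0.0307, 0.2723]
ee_rot: [1.379, 1.083, -1.367]
force: [-0.4, 0.1, 0.7]
finger_gap: 0.0594
[ 0.51996997 -0.03066818  0.27228072]
[ -1.   -18.47 -26.58]
```

```bash
python3 -m pendant '[[[0.7,0,-3.6,-5.25,0,0,0],[1,0,-3.6,-5.25,0,0,0],[1,0,-3.6,-5.25,0,0,0],[1,0,-3.6,-5.25,0,0,0],[1,0,-3.6,-5.25,0,0,0],[1,0,0,0,0,0,0],[1,0,0,0,0,0,0],[1,0,0,0,0,0,0]]]'
python3 - <<'E'
from h import *
s=r.get_state();w=r.grab_frame("wrist");c=cam(w,s);print(s["ee_pos"],s["ee_rot"])
im=w["image"][:,:,::-1].copy()
np.savez("w11.npz",ee_pos=s["ee_pos"],ee_rot=s["ee_rot"],im=im)
def box(cx,cy,hx,hy,a,z):
    P=[]
    for i,j in((-1,-1),(1,-1),(1,1),(-1,1)):
        P.append(w2p(c,(cx+i*hx*np.cos(a)-j*hy*np.sin(a),cy+i*hx*np.sin(a)+j*hy*np.cos(a),z)))
    P=np.array(P);print(P.round());cv2.polylines(im,[(P*16).astype(np.int32)],True,(255,255,255),1,cv2.LINE_AA,4)
box(.4545,.384,.022,.022,np.radians(-2),.072);box(.385,.263,.022,.045,np.radians(-29),.072)
cv2.imwrite("pics/w11.png",cv2.resize(im[0:320,120:440],None,fx=1.85,fy=1.85,interpolation=cv2.INTER_CUBIC))
E
```

```text
clock: 23.35
ee_pos: [0.4036, 0.2598, 0.2657]
ee_rot: [1.376, 1.091, -1.377]
force: [-0.3, 0.6, 0.7]
finger_gap: 0.0855
[0.40355456 0.25980853 0.26570779] [ 1.37587155  1.09141641 -1.37741258]
[[330.  54.]
 [379.  44.]
 [371. -11.]
 [320.  -0.]]
[[274. 208.]
 [316. 219.]
 [341. 134.]
 [296. 121.]]
```

View pics/w11.png

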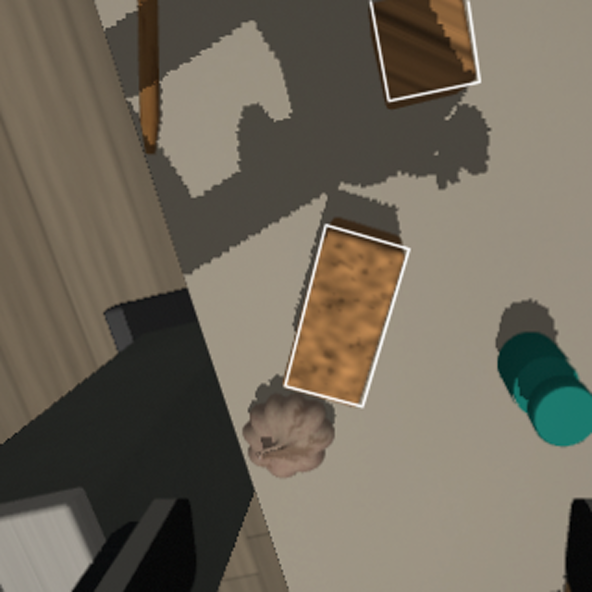

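The overlay boxes match both blocks: long (0.385,0.262) at yaw -29 deg, short (0.4545,0.384) at yaw -2 deg (15 pictures so far). Go to the short block, jaws turned 11 deg.

```bash
python3 -m pendant '[[[0.6,3,0.7,-4.4,0,0,0],[0.6,3,0.7,-4.4,0,0,0],[0.6,3,0.75,-4.45,0,0,0],[0.6,3,0,0,-5.5,0,0],[0.6,1,0,0,-5.5,0,0],[0.6,0,0,0,0,0,0],[0.6,0,0,0,0,0,0],[0.6,0,0,0,0,0,0]]]'
python3 - <<'E'
from h import *
s=r.get_state();T=R.from_rotvec(s["ee_rot"]).as_matrix();print(T.round(3))
print((T.T@(np.array([.4545,.384,.040])-s["ee_pos"])*100).round(2))
E
```

```text
clock: 24.4
ee_pos: [0.4548, 0.3853, 0.1373]
ee_rot: [1.238, 1.191, -1.235]
force: [0.1, 0.3, -0.4]
finger_gap: 0.0683
[[ 0.002  0.999 -0.038]
 [ 0.001 -0.038 -0.999]
 [-1.     0.002 -0.001]]
[ 9.73 -0.04  0.14]
```

```bash
python3 -m pendant '[[[0.6,4,0,0.1,0,0,0],[0.6,4,0,0,0,0,0],[0.6,1.7,0,0,0,0,0],[0.6,0,0,0,0,0,0],[-0.3,0,0,0,0,0,0],[-0.3,0,0,0,0,0,0],[-0.3,0,0,0,0,0,0],[-0.3,0,0,0,0,0,0],[-0.3,0,0,0,0,0,0]]]' 30
python3 -m pendant '[[[-0.3,-1,0,0,0,0,0],[-0.3,-3,0,0,0,0,0],[-0.3,-5,0,0,0,0,0],[-0.3,-5,0,0,0,0,0],[-0.3,0,0,0,5.5,0,0],[-0.3,0,0,0,5.9,0,0],[-0.3,0,0,0,0,0,0],[-0.3,0,0,0,0,0,0]]]' 30
python3 - <<'E'
from h import *
s=r.get_state();T=R.from_rotvec(s["ee_rot"]).as_matrix();print(T.round(3),s["finger_gap"])
a=np.radians(-13.4);t=np.array([.4872-.075*np.sin(a),-.1511+.075*np.cos(a),.049]);print(t)
print((T.T@(t-s["ee_pos"])*100).round(2))
w=r.grab_frame("wrist");cv2.imwrite("pics/w12.png",w["image"][:,:,::-1])
E
```

```text
clock: 25.52
ee_pos: [0.4553, 0.3852, 0.0413]
ee_rot: [1.239, 1.191, -1.232]
force: [0.6, -0.6, 6.7]
finger_gap: 0.0435
clock: 26.52
ee_pos: [0.4537, 0.3843, 0.1793]
ee_rot: [1.379, 1.09, -1.379]
force: [0.1, -0.3, -0.6]
finger_gap: 0.0436
[[-0.     0.973 -0.231]
 [-0.    -0.231 -0.973]
 [-1.    -0.     0.   ]] 0.0435925424572126
[ 0.50458109 -0.07814181  0.049     ]
[13.03 15.62 43.82]
```

```bash
python3 -m pendant '[[[-0.3,0,1.95,5.47,0,0,0],[-0.3,0,1.95,5.47,0,0,0],[-0.3,0,1.95,5.47,0,0,0],[-0.3,0,1.95,5.47,0,0,0],[-0.3,0,1.95,5.47,0,0,0],[-0.3,0,1.95,5.47,0,0,0],[-0.3,0,1.95,5.47,0,0,0],[-0.3,0,1.95,5.47,0,0,0],[-0.3,0,0,0,0,0,0],[-0.3,0,0,0,0,0,0]]]' 30
python3 - <<'E'
from h import *
s=r.get_state();T=R.from_rotvec(s["ee_rot"]).as_matrix();print(s["ee_pos"],s["finger_gap"])
print((T.T@(np.array([.5046,-.0781,.050])-s["ee_pos"])*100).round(2))
w=r.grab_frame("wrist");c=cam(w,s);im=w["image"][:,:,::-1].copy()
# predicted stopper tops of the placed jars and held block's top corners
a=np.radians(-13.4)
def W(x,y,z):return (.4872+x*np.cos(a)-y*np.sin(a),-.1511+x*np.sin(a)+y*np.cos(a),z)
for y in(.125,.025,-.025):
    q=w2p(c,W(0,y,.104));print(q);cv2.drawMarker(im,(int(q[0]),int(q[1])),(255,255,255),0,10)
P=np.array([w2p(c,s["ee_pos"]+T@[-.031,i,j]) for i,j in((-.022,-.022),(.022,-.022),(.022,.022),(-.022,.022))])
cv2.polylines(im,[(P*16).astype(np.int32)],True,(255,255,255),1,cv2.LINE_AA,4)
cv2.imwrite("pics/w13.png",im)
E
```

```text
clock: 27.82
ee_pos: [0.5034, -0.0773, 0.1789]
ee_rot: [1.381, 1.09, -1.381]
force: [-0.5, 0.3, -0.6]
finger_gap: 0.0437
[ 0.50338502 -0.07726299  0.17890969] 0.04367014549078241
[12.89  0.15  0.06]
[327.01040713 139.99817868]
[326.94708887 281.99453789]
[326.91670453 339.73953682]
```

View pics/w13.png

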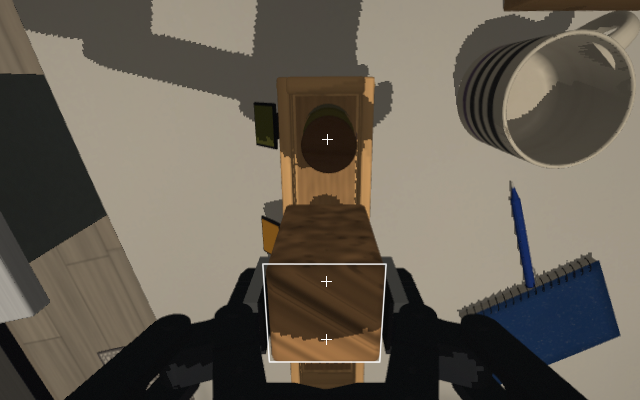

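The held block coincides exactly with its predicted outline, and the green stopper is on its mark (16 pictures viewed, so the rest will be numeric). Lower and release.

```bash
python3 -m pendant '[[[-0.3,4,0.1,0,0,0,0],[-0.3,4,0,0,0,0,0],[-0.3,2.5,0,0,0,0,0],[-0.3,1.5,0,0,0,0,0],[-0.3,0.7,0,0,0,0,0],[-0.3,0.2,0,0,0,0,0],[-0.3,0,0,0,0,0,0],[-0.3,0,0,0,0,0,0]]]' 30
python3 -m pendant '[[[0.1,0,0,0,0,0,0],[0.4,0,0,0,0,0,0],[0.4,0,0,0,0,0,0],[0.4,0,0,0,0,0,0]]]'
python3 -m pendant '[[[0.4,-3,0,0,0,0,0],[0.4,-6,0,0,0,0,0],[0.5,-5,0,0,0,0,0],[0.6,0,0,0,0,0,0],[0.6,0,0,0,0,0,0],[0.6,0,0,0,0,0,0]]]'
python3 - <<'E'
from h import *
s=r.get_state();T=R.from_rotvec(s["ee_rot"]).as_matrix();print(s["ee_pos"],np.degrees(np.arctan2(T[1,1],T[0,1])))
print((T.T@(np.array([.3847,.2617,.14])-s["ee_pos"])*100).round(2))
E
```

```text
clock: 28.88
ee_pos: [0.5053, -0.0781, 0.051]
ee_rot: [1.381, 1.087, -1.379]
force: [-0.3, 0.7, -1.1]
finger_gap: 0.0435
clock: 29.38
ee_pos: [0.5047, -0.0778, 0.0502]
ee_rot: [1.38, 1.089, -1.38]
force: [0.3, -0.0, -1.5]
finger_gap: 0.0599
clock: 30.12
ee_pos: [0.5036, -0.0774, 0.1884]
ee_rot: [1.379, 1.092, -1.382]
force: [-0.9, 0.9, -0.6]
finger_gap: 0.0684
[ 0.50358624 -0.07736997  0.18842056] -13.461842195622465
[  4.92 -19.44 -30.21]
```

```bash
python3 -m pendant '[[[0.6,0,-3.24,-5.03,0,0,0],[0.6,0,-3.24,-5.03,0,0,0],[0.6,0,-3.24,-5.03,0,0,0],[0.6,0,-3.24,-5.03,0,0,0],[0.6,0,-3.24,-5.03,0,0,0],[0.6,1,-3.24,-5.05,0,0,0],[0.6,2,0,0,7.75,0,0],[0.6,2,0,0,7.75,0,0],[0.6,0,0,0,0,0,0],[0.6,0,0,0,0,0,0]]]'
python3 - <<'E'
from h import *
s=r.get_state();T=R.from_rotvec(s["ee_rot"]).as_matrix();print(s["ee_pos"],np.degrees(np.arctan2(T[1,1],T[0,1])))
print((T.T@(np.array([.3847,.2617,.040])-s["ee_pos"])*100).round(2))
E
```

```text
clock: 31.38
ee_pos: [0.386, 0.261, 0.1401]
ee_rot: [1.569, 0.928, -1.57]
force: [0.6, -0.1, 0.7]
finger_gap: 0.068
[0.38595395 0.26099802 0.14012916] -28.836386986546593
[ 1.001e+01 -1.400e-01 -1.000e-02]
```

```bash
python3 -m pendant '[[[0.6,4,-0.1,0,0,0,0],[0.6,4,0,0,0,0,0],[0.6,1.95,0,0,0,0,0],[0.6,0,0,0,0,0,0],[-0.3,0,0,0,0,0,0],[-0.3,0,0,0,0,0,0],[-0.3,0,0,0,0,0,0],[-0.3,0,0,0,0,0,0],[-0.3,0,0,0,0,0,0]]]' 40
python3 -m pendant '[[[-0.3,-1,0,0,0,0,0],[-0.3,-3,0,0,0,0,0],[-0.3,-5,0,0,0,0,0],[-0.3,-5,0,0,0,0,0],[-0.3,-1,0,0,-7.6,0,0],[-0.3,0,0,0,-7.6,0,0],[-0.3,0,0,0,0,0,0],[-0.3,0,0,0,0,0,0],[-0.3,0,0,0,0,0,0]]]' 40
python3 - <<'E'
from h import *
s=r.get_state();T=R.from_rotvec(s["ee_rot"]).as_matrix();print(s["ee_pos"],s["finger_gap"],np.degrees(np.arctan2(T[1,1],T[0,1])))
a=np.radians(-13.4);t=np.array([.4872+.1*np.sin(a),-.1511-.1*np.cos(a),.05]);print(t)
print((T.T@(t-s["ee_pos"])*100).round(2))
w=r.grab_frame("wrist");np.savez("w14.npz",im=w["image"]);c=cam(w,s)
# held block's top: find its front edge (toward camera) along the centre column, compare with prediction
for z in(-.045,-.043,-.047):print(z,w2p(c,s["ee_pos"]+T@[-.031,0,z]).round(1))
g=cv2.cvtColor(w["image"],cv2.COLOR_RGB2LAB).astype(int);print([tuple(g[v,318:332].mean(0).round().astype(int)) for v in range(120,330,6)])
E
```

```text
clock: 32.5
ee_pos: [0.3863, 0.2621, 0.0423]
ee_rot: [1.573, 0.926, -1.568]
force: [-1.2, -1.1, 7.6]
finger_gap: 0.0433
clock: 33.62
ee_pos: [0.3848, 0.2616, 0.1905]
ee_rot: [1.384, 1.085, -1.385]
force: [0.1, 0.6, -0.9]
finger_gap: 0.0435
[0.38483931 0.26157792 0.19049743] 0.04345783136513453 -13.840350277387515
[ 0.46402521 -0.24837759  0.05      ]
[14.05 19.89 47.62]
-0.045 [323.9 202.6]
-0.043 [324.  208.2]
-0.047 [323.9 197. ]
[(np.int64(95), np.int64(128), np.int64(134)), (np.int64(95), np.int64(128), np.int64(134)), (np.int64(95), np.int64(128), np.int64(134)), (np.int64(95), np.int64(128), np.int64(134)), (np.int64(95), np.int64(128), np.int64(134)), (np.int64(95), np.int64(128), np.int64(134)), (np.int64(95), np.int64(128), np.int64(134)), (np.int64(96), np.int64(128), np.int64(134)), (np.int64(62), np.int64(134), np.int64(144)), (np.int64(60), np.int64(134), np.int64(144)), (np.int64(59), np.int64(134), np.int64(144)), (np.int64(57), np.int64(134), np.int64(144)), (np.int64(57), np.int64(134), np.int64(143)), (np.int64(60), np.int64(134), np.int64(144)), (np.int64(63), np.i
[... 246 characters left out ...]
t64(146)), (np.int64(75), np.int64(136), np.int64(147)), (np.int64(80), np.int64(136), np.int64(148)), (np.int64(82), np.int64(136), np.int64(149)), (np.int64(79), np.int64(136), np.int64(148)), (np.int64(74), np.int64(136), np.int64(147)), (np.int64(80), np.int64(136), np.int64(148)), (np.int64(68), np.int64(135), np.int64(146)), (np.int64(61), np.int64(134), np.int64(144)), (np.int64(62), np.int64(135), np.int64(144)), (np.int64(52), np.int64(134), np.int64(142)), (np.int64(64), np.int64(135), np.int64(145)), (np.int64(73), np.int64(135), np.int64(147)), (np.int64(72), np.int64(135), np.int64(146)), (np.int64(71), np.int64(135), np.int64(146)), (np.int64(70), np.int64(135), np.int64(146))]
```

```bash
python3 -m pendant '[[[-0.3,0,2.21,5.28,0,0,0],[-0.3,0,2.21,5.28,0,0,0],[-0.3,0,2.21,5.28,0,0,0],[-0.3,0,2.21,5.28,0,0,0],[-0.3,0,2.21,5.28,0,0,0],[-0.3,0,2.21,5.28,0,0,0],[-0.3,0,2.21,5.28,0,0,0],[-0.3,0,2.21,5.28,0,0,0],[-0.3,0,2.21,5.28,0,0,0],[-0.3,0,0,0,0,0,0]]]' 40
python3 -m pendant '[[[-0.3,0,0,0,-0.4,0,0],[-0.3,0,0,0,0,0,0],[-0.3,0,0,0,0,0,0]]]' 40
python3 - <<'E'
from h import *
s=r.get_state();T=R.from_rotvec(s["ee_rot"]).as_matrix();print(s["ee_pos"],s["finger_gap"],np.degrees(np.arctan2(T[1,1],T[0,1])))
print((T.T@(np.array([.4642,-.2475,.05])-s["ee_pos"])*100).round(2))
w=r.grab_frame("wrist");c=cam(w,s)
for z in(-.043,-.045,-.047):print(z,w2p(c,s["ee_pos"]+T@[.0415,0,z]).round(1))
g=cv2.cvtColor(w["image"],cv2.COLOR_RGB2LAB).astype(int);print([(v,*map(int,g[v,318:332].mean(0))) for v in range(140,190,4)])
E
```

```text
clock: 34.92
ee_pos: [0.4652, -0.2511, 0.1904]
ee_rot: [1.387, 1.082, -1.388]
force: [0.8, 0.4, -0.9]
finger_gap: 0.0435
clock: 35.3
ee_pos: [0.4653, -0.2461, 0.1908]
ee_rot: [1.378, 1.091, -1.378]
force: [0.2, 0.4, -0.4]
finger_gap: 0.0433
[ 0.46531499 -0.24606393  0.19080708] 0.0433332135501738 -13.275261878256144
[14.08 -0.08  0.17]
-0.043 [324.6 161.9]
-0.045 [324.6 158.2]
-0.047 [324.6 154.4]
[(140, 56, 133, 143), (144, 55, 133, 143), (148, 55, 133, 143), (152, 55, 132, 142), (156, 54, 133, 142), (160, 54, 133, 142), (164, 55, 134, 143), (168, 53, 133, 143), (172, 47, 133, 141), (176, 48, 133, 142), (180, 50, 133, 142), (184, 54, 133, 143), (188, 48, 133, 142)]
```

The front edge suggests the block sits 2–4 mm towards crate -y in the grip. I'll aim 2 mm towards +y, which leaves over 4 mm at each end, and lower in steps with a force check.

```bash
python3 -m pendant '[[[-0.3,4,-0.1,-0.05,0,0,0],[-0.3,3,0,0,0,0,0],[-0.3,1,0,0,0,0,0],[-0.3,0,0,0,0,0,0],[-0.3,0,0,0,0,0,0]]]' 40
python3 -m pendant '[[[-0.3,1,0,0,0,0,0],[-0.3,1,0,0,0,0,0],[-0.3,1,0,0,0,0,0],[-0.3,0,0,0,0,0,0]]]' 40
python3 - <<'E'
from h import *
s=r.get_state();T=R.from_rotvec(s["ee_rot"]).as_matrix()
print((T.T@(np.array([.4645,-.246,.05])-s["ee_pos"])*100).round(2))
E
```

```text
clock: 35.98
ee_pos: [0.4653, -0.2471, 0.1121]
ee_rot: [1.379, 1.087, -1.378]
force: [0.3, -0.1, -1.2]
finger_gap: 0.0434
clock: 36.48
ee_pos: [0.4635, -0.2458, 0.0793]
ee_rot: [1.379, 1.092, -1.38]
force: [-0.9, -0.0, -1.7]
finger_gap: 0.0432
[ 2.93  0.1  -0.  ]
```

Already between the walls with no contact. Finish.

```bash
python3 -m pendant '[[[-0.3,1,0.08,0,0,0,0],[-0.3,1,0,0,0,0,0],[-0.3,0.6,0,0,0,0,0],[-0.3,0.3,0,0,0,0,0],[-0.3,0,0,0,0,0,0],[-0.3,0,0,0,0,0,0]]]' 40
python3 -m pendant '[[[0.1,0,0,0,0,0,0],[0.4,0,0,0,0,0,0],[0.4,0,0,0,0,0,0],[0.4,0,0,0,0,0,0]]]'
python3 -m pendant '[[[0.4,-3,0,0,0,0,0],[0.4,-6,0,0,0,0,0],[0.4,-6,0,-5,0,0,0],[0.4,-1,0,-6,0,0,0],[0.4,0,0,-6,0,0,0],[0.4,0,0,-3,0,0,0],[0.4,0,0,0,0,0,0],[0.4,0,0,0,0,0,0],[0.4,0,0,0,0,0,0]]]'
python3 - <<'E'
from h import *
s=r.get_state();w=r.grab_frame("wrist");c=cam(w,s);im=w["image"][:,:,::-1].copy();print(s["ee_pos"])
a=np.radians(-13.4)
def W(x,y,z):return (.4872+x*np.cos(a)-y*np.sin(a),-.1511+x*np.sin(a)+y*np.cos(a),z)
for y in(.125,.025,-.025):print("jar",y,w2p(c,W(0,y,.104)).round(1))
for y in(.097,.053,-.055,-.145):print("block edge",y,w2p(c,W(0,y,.08)).round(1))
g=cv2.cvtColor(im,cv2.COLOR_BGR2LAB).astype(int)
u=int(w2p(c,W(0,0,.09))[0]);print(u,[(v,*map(int,g[v,u-6:u+7].mean(0))) for v in range(20,330,5)])
cv2.imwrite("pics/w15.png",im)
E
```

```text
clock: 37.22
ee_pos: [0.4653, -0.2469, 0.052]
ee_rot: [1.379, 1.089, -1.379]
force: [-0.4, -0.9, -0.4]
finger_gap: 0.0435
clock: 37.72
ee_pos: [0.4652, -0.2467, 0.0518]
ee_rot: [1.379, 1.09, -1.379]
force: [0.6, 0.1, 0.1]
finger_gap: 0.0598
clock: 38.85
ee_pos: [0.5089, -0.063, 0.1996]
ee_rot: [1.38, 1.089, -1.38]
force: [0.3, 0.9, 0.1]
finger_gap: 0.0597
[ 0.50886176 -0.06302044  0.19959096]
jar 0.125 [323.9 157.3]
jar 0.025 [324.1 284.6]
jar -0.025 [324.3 337.3]
block edge 0.097 [324.1 186.7]
block edge 0.053 [324.2 238.6]
block edge -0.055 [324.4 346.2]
block edge -0.145 [324.6 418.3]
324 [(20, 73, 128, 132), (25, 73, 128, 132), (30, 73, 128, 133), (35, 73, 128, 132), (40, 74, 128, 132), (45, 74, 128, 132), (50, 74, 128, 132), (55, 75, 128, 133), (60, 75, 128, 133), (65, 75, 128, 133), (70, 75, 128, 133), (75, 75, 128, 133), (80, 75, 128, 132), (85, 75, 128, 132), (90, 75, 128, 132), (95, 60, 131, 142), (100, 71, 133, 145), (105, 71, 133, 145), (110, 58, 132, 143), (115, 48, 132, 142), (120, 32, 127, 135), (125, 26, 126, 136), (130, 28, 126, 139), (135, 18, 131, 134), (140, 18, 132, 134), (145, 19, 132, 135), (150, 20, 133, 134), (155, 21, 132, 135), (160, 21, 133, 135), (165, 19, 132, 134), (170, 19, 132, 134), (175, 48, 135, 141), (180, 63, 136, 145), (185, 58, 136, 144), (190, 93, 137, 151), (195, 119, 139, 157), (200, 127, 140, 159), (205, 110, 139, 155), (210, 92, 137, 151), (215, 113, 139, 156), (220, 113, 139, 155), (225, 118, 139, 157), (230, 126, 140, 158), (235, 126, 140, 158), (240, 41, 131, 142), (245, 46, 133, 146), (250, 43, 130, 140), (255, 44, 129, 139), (260, 45, 133, 147), (265, 16, 132, 133), (270, 19, 132, 134), (275, 58, 136, 145), (280, 56, 136, 145), (285, 56, 136, 145), (290, 57, 136, 144), (295, 57, 136, 144), (300, 57, 137, 144), (305, 57, 137, 144), (310, 29, 137, 141), (315, 15, 131, 132), (320, 17, 132, 133), (325, 35, 134, 140)]
```

```bash
python3 -m pendant '[[[0.4,-4,0,-1,0,0,0],[0.4,-4,0,0,0,0,0],[0.4,0,0,0,0,0,0],[0.4,0,0,0,0,0,0],[0.4,0,0,0,0,0,0]]]'
python3 - <<'E'
from h import *
s=r.get_state();w=r.grab_frame("wrist");c=cam(w,s);im=w["image"][:,:,::-1].copy();print(s["ee_pos"],s["clock"])
a=np.radians(-13.4)
def W(x,y,z):return (.4872+x*np.cos(a)-y*np.sin(a),-.1511+x*np.sin(a)+y*np.cos(a),z)
g=cv2.cvtColor(im,cv2.COLOR_BGR2LAB).astype(int)
def prof(x,z,lo,hi,step=.003):
    out=[]
    for y in np.arange(lo,hi,step):
        q=w2p(c,W(x,y,z)).round().astype(int)
        if 0<=q[1]<399: out.append((round(float(y)*1000),int(g[q[1],q[0]-3:q[0]+4,0].mean())))
    return out
print("z.08 lane:",prof(.0,.08,-.165,-.03));print("x .012",prof(.012,.08,-.165,-.03))
# width across the long block
print([(x,int(g[tuple(w2p(c,W(x/1000,-.10,.08)).round().astype(int)[::-1])][0])) for x in range(-40,42,3)])
for n,y in(("green",.125),("yellow",.025),("red",-.025)):
    print(n,prof(0,.104,y-.03,y+.03,.003))
cv2.imwrite("pics/w16.png",im)
E
```

```text
clock: 39.52
ee_pos: [0.5105, -0.0522, 0.2782]
ee_rot: [1.379, 1.092, -1.381]
force: [0.6, -0.4, -0.5]
finger_gap: 0.0595
[ 0.51053975 -0.05224285  0.27817694] 39.525
z.08 lane: [(-165, 149), (-162, 147), (-159, 146), (-156, 146), (-153, 146), (-150, 147), (-147, 150), (-144, 147), (-141, 130), (-138, 125), (-135, 125), (-132, 125), (-129, 114), (-126, 118), (-123, 125), (-120, 102), (-117, 115), (-114, 129), (-111, 123), (-108, 124), (-105, 129), (-102, 120), (-99, 124), (-96, 128), (-93, 123), (-90, 105), (-87, 106), (-84, 111), (-81, 127), (-78, 136), (-75, 128), (-72, 135), (-69, 130), (-66, 123), (-63, 80), (-60, 60), (-57, 58), (-54, 57), (-51, 58), (-48, 58), (-45, 58), (-42, 58), (-39, 57), (-36, 56), (-33, 56)]
x .012 [(-165, 145), (-162, 144), (-159, 144), (-156, 143), (-153, 144), (-150, 147), (-147, 150), (-144, 138), (-141, 125), (-138, 124), (-135, 136), (-132, 134), (-129, 135), (-126, 150), (-123, 142), (-120, 138), (-117, 129), (-114, 117), (-111, 105), (-108, 117), (-105, 135), (-102, 144), (-99, 145), (-96, 128), (-93, 120), (-90, 125), (-87, 117), (-84, 124), (-81
[... 459 characters left out ...]
, (32, 145), (35, 158), (38, 158), (41, 158)]
green [(95, 122), (98, 119), (101, 85), (104, 50), (107, 65), (110, 63), (113, 60), (116, 56), (119, 58), (122, 60), (125, 62), (128, 60), (131, 58), (134, 56), (137, 49), (140, 18), (143, 29), (146, 27), (149, 32), (152, 48)]
yellow [(-5, 17), (-2, 30), (1, 30), (4, 59), (7, 60), (10, 60), (13, 60), (16, 59), (19, 59), (22, 59), (25, 58), (28, 58), (31, 58), (34, 59), (37, 20), (40, 17), (43, 19), (46, 46), (49, 46), (52, 45)]
red [(-55, 134), (-52, 130), (-49, 127), (-46, 80), (-43, 60), (-40, 58), (-37, 57), (-34, 58), (-31, 58), (-28, 58), (-25, 57), (-22, 57), (-19, 56), (-16, 57), (-13, 35), (-10, 20), (-7, 17), (-4, 16), (-1, 30), (2, 30)]
```

```bash
python3 - <<'E'
from h import *
s=r.get_state();w=r.grab_frame("wrist");c=cam(w,s);hsv=cv2.cvtColor(w["image"],cv2.COLOR_RGB2HSV)
a=np.radians(-13.4)
q=[w2p(c,(.4872-.045*np.cos(a)-y*np.sin(a),-.1511-.045*np.sin(a)+y*np.cos(a),.03)) for y in(.125,.025,-.025)]
for n,p in zip("gyr",q):
    u,v=p.astype(int);print(n,p.round(),end=" ")
    m=np.zeros(hsv.shape[:2],np.uint8);x0=u-30;y0=max(v-26,0)
    roi=hsv[y0:v+26,x0:u+8];k=(roi[...,1]>130)&(roi[...,2]>35);cc=cv2.connectedComponentsWithStats(k.astype(np.uint8))
    i=1+np.argmax(cc[2][1:,4]);st=cc[2][i];print("bbox",st[0]+x0,st[1]+y0,st[2:5],"cen",(cc[3][i]+[x0,y0]).round(1))
    cen=cc[3][i]+[x0,y0];P=p2w(c,cen,.033)[:2]-[.4872,-.1511];print("crate y",(-P[0]*np.sin(a)+P[1]*np.cos(a)).round(4))
print("long block far edge etc done", s["force"].round(1))
f=r.grab_frame("top");t=cam(f);g=cv2.cvtColor(f["image"],cv2.COLOR_RGB2HSV)
W=lambda x,y,z:(.4872+x*np.cos(a)-y*np.sin(a),-.1511+x*np.sin(a)+y*np.cos(a),z)
for y in np.arange(-.165,.16,.006):
    p=w2p(t,W(0,y,.09)).round().astype(int);print(int(round(y*1000)),f["image"][p[1],p[0]].tolist(),end="; ")
E
```

```text
g [285. 139.] bbox 273 124 [ 14  30 381] cen [279.5 138.4]
crate y 0.1262
y [288. 223.] bbox 277 208 [ 14  31 334] cen [283.5 223. ]
crate y 0.0263
r [289. 260.] bbox 279 247 [ 13  29 281] cen [285.2 260.4]
crate y -0.0234
long block far edge etc done [-0.6 -0.8  0.1]
-165 [168, 152, 134]; -159 [168, 152, 134]; -153 [162, 139, 115]; -147 [189, 133, 78]; -141 [167, 119, 69]; -135 [167, 109, 62]; -129 [163, 106, 61]; -123 [143, 93, 53]; -117 [151, 98, 56]; -111 [160, 104, 61]; -105 [164, 107, 61]; -99 [158, 103, 59]; -93 [166, 108, 63]; -87 [151, 97, 54]; -81 [79, 81, 79]; -75 [79, 88, 92]; -69 [79, 90, 93]; -63 [79, 88, 92]; -57 [48, 55, 58]; -51 [22, 24, 26]; -45 [21, 25, 27]; -39 [21, 25, 26]; -33 [21, 23, 26]; -27 [46, 32, 25]; -21 [69, 40, 23]; -15 [54, 32, 19]; -9 [38, 19, 9]; -3 [34, 18, 11]; 3 [64, 38, 23]; 9 [72, 43, 26]; 15 [72, 42, 26]; 21 [70, 41, 24]; 27 [70, 40, 23]; 33 [54, 32, 18]; 39 [46, 31, 14]; 45 [39, 26, 14]; 51 [8, 7, 9]; 57 [7, 7, 8]; 63 [9, 7, 8]; 69 [6, 7, 8]; 75 [7, 7, 10]; 81 [10, 9, 10]; 87 [7, 7, 7]; 93 [67, 77, 81]; 99 [78, 88, 92]; 105 [76, 86, 90]; 111 [79, 89, 92]; 117 [72, 82, 85]; 123 [20, 23, 25]; 129 [48, 32, 24]; 135 [55, 30, 16]; 141 [26, 20, 9]; 147 [49, 32, 20]; 153 [119, 82, 47]; 159 [141, 97, 56];
```

The checks put every item well inside 13 mm, and the gripper is clear, about 17 cm above the jars. Handing in.

```bash
python3 -c "
from workcell import r
print(r.get_state()['force']);print(r.close_job())"
```

```text
[-0.16218475 -0.72222407 -0.05079896]
the job is handed in; nothing more can be done
None
```

All three jars are in the crate behind their own clips. The short cork block is in the one-jar gap and the long one in the two-jar gap. I handed the job in after about 40 s of robot time. Nothing was dropped, and I saw no unexpected contact forces.

**Last checks:**
- **Jars:** By the gripper pose at release, each jar was within about 2 mm of its place. The last wrist picture disagreed: it put the jars about 5–7 mm towards -y of the clips. Both readings are inside the 13 mm limit, and I did not resolve the difference.
- **Short block:** its middle measured about y = +74 mm, against a target of +75 mm.
- **Long block:** its middle measured about y = -97 mm, against a target of -100 mm. It was centred across the lane.
- **Robot:** the gripper was clear of everything, with wrist force at noise level.

**Not checked by eye:** I had used all 16 picture views by then. The final state was therefore measured from image pixels only. I took the jars and blocks to be upright from where their outlines appeared, and did not measure tilt. The top camera could not confirm the red jar or part of the gaps because the arm blocked its view.

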